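# Change the film roll on a wrapper's free-turning rollers

### The arm

A 6-joint arm with a two-finger parallel gripper is mounted at the origin on a cart in front of the work surface, level with it; the furniture and walls round the work are solid. World frame = base frame: x ahead of the robot, y to its left, z up, the work surface at z = 0. Lengths are in m, angles in rad, forces in N, time in s.
With the tool pointing down it reaches from about 0.4 to 0.825 m from the base axis. Payload 7 kg.
Tool frame: the origin (TCP) lies on the centre line of the jaws, within the pads' length; the fingertips stand 22 mm ahead of it and the grasp point (between the pads) lies 3 mm ahead of it; z points along the fingers, y is the line along which they close (so a half turn about z gives the same grasp; the last joint's range is limited). The gripper opens to 85 mm and grips with 20 to 120 N. Pads are 22 mm wide; open, the fingers measure 114 mm over their backs; the gripper's body (76 mm by 85 mm) begins 54 mm behind the grasp point. The pads swing forward as they close: fully open they stand 13 mm farther back than shut.
Start: joints at [-0.984, 0.359, 0.012, 0, -1.224, -0.288], TCP at [0.199, -0.645, 0.253] pointing down, gripper open.
Joint ranges: [-3.07, 3.07], [-1.43, 2.12], [-1.02, 1.25], [-3.03, 1.67], [-3.05, -0], [-3.03, 3.03]. Speed limits (rad/s): [2.39, 2.39, 3.01, 3.14, 3.14, 3.14].

### API

Orientations are given as a unit quaternion [x, y, z, w].
In Python, from cell import readout, grab_frame, close_job, nets gives the robot as it stands.
- The arm moves only by the shell command python3 -m crank 'ROWS'. ROWS is JSON, one flat list of numbers, 7 for each row, row after row: the shift along the tool's x, y, z in mm, then the turn, a rotation vector about the tool's x, y, z in rad, then the opening, from 0 (shut) to 1 (fully open). In form: [tx, ty, tz, wx, wy, wz, fingers, tx, ty, tz, wx, wy, wz, fingers, ...]. A call has 1 to 12 rows; each row shifts and turns the commanded pose from where the row before left it, along the tool's axes as they then stand; what a row does not reach is not made up. A row lasts 1/12 s, in which the tool goes at most 41.7 mm and 7.16 degrees, less where a joint would pass 70% of its speed; a pose out of reach is approached as far as the arm can. A call is refused whole if a number of a shift passes 41.7 or a number of a turn 0.125, either way. A call with a gripper value outside its range is refused whole. The fingers move at their own pace and stop on an object; the grip force is fixed at half the most. Time passes only in rows, so rows that do not move let the fingers close. It gives the time, the measured TCP pose, the force, the opening and the grip force at its end, in the units of the state.
- readout.get_obs(): the state, without advancing time (a new reading comes with each control period).
- grab_frame(name): name is "scene" or "top"; returns a dict with "img" (384x512x3 uint8, red, green, blue), "range_z" (384x512 float32, m along the optical axis (not along the pixel's ray), 0 where there is no reading), "mtx" (3x3 intrinsics, pixels), "dist_coeffs" ([k1, k2, p1, p2, k3] as OpenCV has them; the pictures are not rectified), "view" (4x4, takes a point from world to camera coordinates). Camera axes: x right, y up, looking along -z (the intrinsics and any distortion apply to the point x, -y, -z); pixel columns grow to the right and rows downward; lengths in m; the calibration is good to about 2 mm. A picture is of the moment at which its call begins.
- close_job(): hands the job in; it is judged then, once.
Trained networks look in the newest picture that a camera, given by its name, has taken for a name from the list of things; names that differ only in an ending like _2 or _b are one class to them, and where a whole thing is asked for, a point or a joint stands for the part that bears it (a point fixed in the world has none). Each returns a list of dicts, best first, with "conf" (0 to 1); they miss things now and then, are a little off and sometimes report something else, mostly with a low value. They report only what shows in the picture. A call takes as long as a camera call.
- nets.trace(name, camera): "mask" (384x512 bool, what is visible of it) and "location" ([column, row] in pixels, amid what is visible of it).
- nets.mark_of(name, camera): "location" ([column, row] in pixels: a listed point, or the origin of a listed thing).
The state is a dict: "time_s": time; "joint_pos": joint angles; "qd": joint speeds; "tau": joint torques, N m; "eef_pos": TCP position; "ee_rot": TCP orientation; "contact_force": force on the tool from outside, world axes, zero at the start; "ft_torque": the same for the moment, N m; "gripper_width": opening from 0.0 (shut) to 1.0 (fully open); "grasp_force": force on a finger pad.
Only numpy, scipy, OpenCV 4.12 (cv2) and the standard library are available. Lean on these libraries where they do the work, as an engineer would, in place of code of your own. Each camera call takes 0.05 s, during which the arm holds its last target. There are 200 camera calls.

### The job

Change the film roll on the wrapper: first lift the spent cardboard core off the rollers and put it in the metal tray, then take the new film roll from its sloping stand and lay it in the middle hollow of the roller bed, along the rollers and centred between their two ends. Lower it gently until the sprung bed carries it before you let go, neither dropping it nor pressing it down hard, so that the rollers are not set turning, and leave the pen, tape roll and pepper jar where they are.

Things in the scene. Friction and masses are not known exactly. Their poses are not given: they have to be found in the camera images.
- roll_mid (a point): Centre of the new film roll: pale smooth cylinder, 44 mm diameter, 190 mm long, 0.36 to 0.56 kg; x axis along it. At the start it lies in two saddles of the sloping stand, its axis 30 degrees above level, rising away from the robot; the middle 100 mm of its length is free on both sides and 35 mm below its axis.
- film_roll: The film roll as a body; origin at its centre, x along it. In the middle hollow (between the roller lines at -18 and +18 mm) its centre lies 26.5 mm above the roller axes.
- core_mid (a point): Centre of the spent core: a brown cardboard tube, 32 mm diameter, 190 mm long, about 0.07 kg; x axis along it. At the start it lies level in the middle hollow of the roller bed.
- spent_core: The spent core as a body; origin at its centre, x along it. In the middle hollow its centre lies 19 mm above the roller axes.
- stand: White sloping stand, fixed, base 235 x 85 mm; origin on its underside, 120 mm below the film roll's starting centre; x axis uphill in plan. Saddles 110 mm apart inside; stop plate at the low end. A clear framed cover, 100 mm wide, 305 to 316 mm high, hangs over all beyond 20 mm uphill of the roll's centre, so reach in tilted; draw the roll 80 mm out square to the slope, then back and up.
- wrapper: Wrapper, fixed: grey base 190 (x) by 250 mm (y), origin at the centre of its underside, 62 mm high steel tear bar at the front (-x). On its bed are four lines of free-turning 20 mm rollers, at x -54, -18, +18, +54 mm, each line split in a left and a right roller from 44 to 88 mm out from the middle in y; the 88 mm between is open for fingers to 30 mm below the roller axes.
- bed_mid (a point): Point fixed to the wrapper's base at the middle of the roller bed, 85 mm up; x across the rollers, y along them. It does NOT move with the bed, which rides on springs (1.8 N per mm, stops 25 mm up and down): unloaded, the roller axes stand anywhere from 15 mm above to 15 mm below this point, not measured, so feel for it. The film roll's weight lowers them 2 to 3 mm more.
- roller_l2 (a joint): Turn of the left (+y) roller of the line at -18 mm, beside the middle hollow (rad, 0 at the start, turns freely either way about y).
- roller_l3 (a joint): Turn of the left (+y) roller of the line at +18 mm, beside the middle hollow (rad, 0 at the start, turns freely either way about y).
- roller_r2 (a joint): Turn of the right (-y) roller of the line at -18 mm, beside the middle hollow (rad, 0 at the start, turns freely either way about y).
- roller_r3 (a joint): Turn of the right (-y) roller of the line at +18 mm, beside the middle hollow (rad, 0 at the start, turns freely either way about y).
- tray: Aluminium tray, fixed, 214 mm (x) by 292 mm (y), 47 mm high, open above, floor about 9 mm thick; origin at the centre of its underside. The spent core fits in lengthwise along y.
- pen_mid (a point): Black marker pen lying beyond the stand, 135 x 16 x 18 mm, bystander; its centre.
- tape_mid (a point): Roll of masking tape lying flat, 96 mm across, 25 mm high, bystander; its centre.
- pepper_mid (a point): Pepper jar, 45 mm across, 108 mm high, bystander; its centre.

How it is judged:
By the outcome, as a careful person would: the job done as asked, in the order asked, and still so for the second after the job is handed in, with the robot touching nothing.
It also fails if it takes over 69 s, if anything falls off the work surface, if the arm or the gripper's body presses on something with over 40 N, if the wrist force passes 120 N, or if a joint passes its speed limit or range.

## Working session

There is one attempt and no reset: what is moved stays moved. The work goes in short steps, Python scripts to look and compute and a shell command to move; the robot and the scene stay as the last step left them, time stands still between calls to the robot, and variables do not carry over. Pictures are saved under pics/ and viewed, at most 10 in all, crops included, and the job is handed in when it is done.

```bash
mkdir -p pics; ls
cat > h.py <<'E'
import numpy as np, cv2, json
from cell import readout, grab_frame, close_job, nets
from scipy.spatial.transform import Rotation as R
def ray(f,px):
    p=cv2.undistortPoints(np.array([[px]],float),f["mtx"],np.array(f["dist_coeffs"],float))[0,0]
    return np.array([p[0],-p[1],-1.0])
def world(f,px,z):
    V=np.linalg.inv(f["view"]); return (V@np.append(ray(f,px)*z,1))[:3]
def onz(f,px,zw):
    V=np.linalg.inv(f["view"]); d=V[:3,:3]@ray(f,px); o=V[:3,3]; return o+d*(zw-o[2])/d[2]
def cloud(f,mask):
    rr,cc=np.nonzero(mask&(f["range_z"]>0)); z=f["range_z"][rr,cc]
    p=cv2.undistortPoints(np.stack([cc,rr],1).astype(float)[:,None],f["mtx"],np.array(f["dist_coeffs"],float))[:,0]
    P=np.stack([p[:,0]*z,-p[:,1]*z,-z,np.ones_like(z)],1)
    return (np.linalg.inv(f["view"])@P.T).T[:,:3]
E
python3 - <<'E'
from h import *
np.set_printoptions(precision=4,suppress=True)
for c in ["scene","top"]:
    f=grab_frame(c); cv2.imwrite(f"pics/{c}0.png",f["img"][:,:,::-1])
    print(c,np.linalg.inv(f["view"])[:3,3])
    for n in ["film_roll","spent_core","stand","wrapper","tray","pen_mid","tape_mid","pepper_mid","bed_mid","roll_mid","core_mid"]:
        m=nets.mark_of(n,c)[:1]; t=nets.trace(n,c)[:1] if n!="bed_mid" else []
        o=[n]
        if m:
            o+=[round(m[0]["conf"],2),np.array(m[0]["location"])]
        if t:
            P=cloud(f,t[0]["mask"]); o+=[round(t[0]["conf"],2),len(P)]
            if len(P): o+=[np.median(P,0),np.percentile(P,2,axis=0),np.percentile(P,98,axis=0)]
        print(*o)
print(readout.get_obs())
E
```

```text
pics
scene [-0.0904  0.9004  0.9347]
film_roll 0.92 [234.9 260.2] 0.94 1414 [0.4551 0.3011 0.1279] [0.3757 0.2622 0.066 ] [0.5333 0.3293 0.1793]
spent_core 0.65 [269.6 199.5] 0.77 531 [0.5555 0.0231 0.1088] [ 0.5387 -0.086   0.089 ] [0.5789 0.1038 0.1152]
stand 0.97 [233.2 294.4] 0.88 4677 [0.515  0.3107 0.0711] [0.3654 0.251  0.0041] [0.5866 0.3618 0.3164]
wrapper 0.74 [267.7 218.4] 0.77 3562 [0.5332 0.0611 0.0174] [ 0.4634 -0.115  -0.0014] [0.6526 0.1333 0.0901]
tray 0.93 [354.8 179.9] 0.7 2867 [ 0.4745 -0.3885  0.0044] [ 0.3617 -0.511  -0.0035] [ 0.5595 -0.2336  0.0465]
pen_mid 0.48 [151.3 268. ] 0.68 205 [0.6853 0.3901 0.0138] [0.6342 0.3688 0.0007] [0.7561 0.4077 0.0189]
tape_mid 0.63 [182.5 222.9] 0.56 412 [0.7702 0.1947 0.017 ] [ 0.7264  0.1491 -0.0018] [0.8162 0.2398 0.0263]
pepper_mid 0.65 [214.8 191.8]
bed_mid 0.93 [269.1 199.3]
roll_mid 0.57 [234.9 263. ] 0.83 1312 [0.4531 0.3017 0.1304] [0.3764 0.2692 0.0804] [0.5304 0.3291 0.1794]
core_mid 0.75 [268.7 198.8] 0.74 544 [0.5554 0.0236 0.1086] [ 0.5387 -0.0853  0.0864] [0.5808 0.1038 0.1152]
top [0.3798 0.006  1.4779]
film_r
[... 896 characters left out ...]
9 [149.4 237.3] 0.58 660 [0.4378 0.2845 0.1269] [0.3761 0.2588 0.0853] [0.4975 0.3143 0.1646]
core_mid 0.73 [252.1 204.9] 0.85 725 [0.5605 0.0069 0.1114] [ 0.5387 -0.0848  0.0138] [0.5938 0.098  0.1202]
{'time_s': 2.2, 'joint_pos': array([-0.9839,  0.3586,  0.0119, -0.    , -1.2241, -0.2881]), 'qd': array([ 0.0009, -0.0008,  0.0019, -0.0015, -0.0003, -0.0001]), 'tau': array([  0.0011, -58.2965,  29.3661,   6.9414,  -0.0005,  -0.    ]), 'eef_pos': array([ 0.1987, -0.6451,  0.2533]), 'ee_rot': array([-0.1488,  0.9889,  0.    ,  0.    ]), 'contact_force': array([ 0.0794, -0.4839,  0.1726]), 'ft_torque': array([-0.0035, -0.027 ,  0.0315]), 'grasp_force': 0.0, 'gripper_width': 1.0003970198994918}
```

View pictures.

Run:
```python
from h import *
from scipy.optimize import least_squares
np.set_printoptions(precision=4,suppress=True)
def fit(P,rad,c0,u0):
    # cylinder axis fit, radius known; end extents give centre
    def pr(x):
        u=u0+np.array([0,x[2],x[3]]) if abs(u0[0])>.5 else u0+np.array([x[2],0,x[3]])
        u=u/np.linalg.norm(u); c=c0+ (np.array([0,x[0],x[1]]) if abs(u0[0])>.5 else np.array([x[0],0,x[1]])); return c,u
    def res(x):
        c,u=pr(x); d=P-c; return np.linalg.norm(d-np.outer(d@u,u),axis=1)-rad
    s=least_squares(res,[0,0,0,0],loss='soft_l1',f_scale=.003)
    c,u=pr(s.x); t=(P-c)@u; ok=abs(res(s.x))<.006
    lo,hi=np.percentile(t[ok],[1,99]); return c+u*(lo+hi)/2,u,hi-lo,ok.mean(),np.abs(s.fun).mean()
k=np.ones((3,3),np.uint8)
for c in ["scene","top"]:
    f=grab_frame(c)
    a=cloud(f,cv2.erode(nets.trace("film_roll",c)[0]["mask"].astype(np.uint8),k)>0)
    b=cloud(f,nets.trace("core_mid",c)[0]["mask"])
    print(c,"roll",*fit(a,.022,np.array([.45,.29,.12]),np.array([.866,0,.5])))
    print(c,"core",*fit(b,.016,np.array([.56,.006,.097]),np.array([0,1.,0])))
    w=cloud(f,nets.trace("wrapper",c)[0]["mask"]); q=w[(w[:,2]<.03)&(w[:,2]>.008),:2].astype(np.float32)
    print("wr",cv2.minAreaRect(q)); 
    w=cloud(f,nets.trace("tray",c)[0]["mask"]); q=w[(w[:,2]>.03),:2].astype(np.float32)
    print("tray",cv2.minAreaRect(q)); 
    print("bed085",onz(f,nets.mark_of("bed_mid",c)[0]["location"],.085))
a=cv2.imread("pics/scene0.png"); b=cv2.imread("pics/top0.png")
cv2.imwrite("pics/both.png",np.vstack([cv2.resize(a[120:340,80:480],(800,440))[:300],cv2.resize(b[90:330,80:480],(800,480))])[:])
cv2.imwrite("pics/a.png",cv2.resize(a[100:370,80:440],(800,600)))
cv2.imwrite("pics/b.png",cv2.resize(b[90:360,90:450],(800,600)))
```

```text
scene roll [0.4635 0.2926 0.1188] [0.842  0.2102 0.4968] 0.18217412386374038 0.9982547993019197 0.0015301873021340408
scene core [0.5628 0.0094 0.0973] [-0.1102  0.9939 -0.002 ] 0.18970469010110427 0.9501915708812261 0.0018439850602078782
wr ((0.5625755190849304, 0.007756024599075317), (0.19324904680252075, 0.25678136944770813), 6.555441379547119)
tray ((0.4611164927482605, -0.37322288751602173), (0.29828062653541565, 0.21269260346889496), 88.47357940673828)
bed085 [ 0.565  -0.0007  0.085 ]
top roll [0.4445 0.2899 0.1112] [0.8405 0.2049 0.5016] 0.13909037983014758 0.9917864476386037 0.0017782838501898927
top core [0.5625 0.0042 0.0995] [-0.1157  0.9933 -0.0007] 0.1834088633107665 0.9773095623987034 0.0019060669351883058
wr ((0.5619016289710999, 0.005366280674934387), (0.19018641114234924, 0.24990211427211761), 6.517503261566162)
tray ((0.4609900414943695, -0.37398073077201843), (0.29477182030677795, 0.21301141381263733), 88.5438461303711)
bed085 [0.5679 0.007  0.085 ]
```

View pics/a.png

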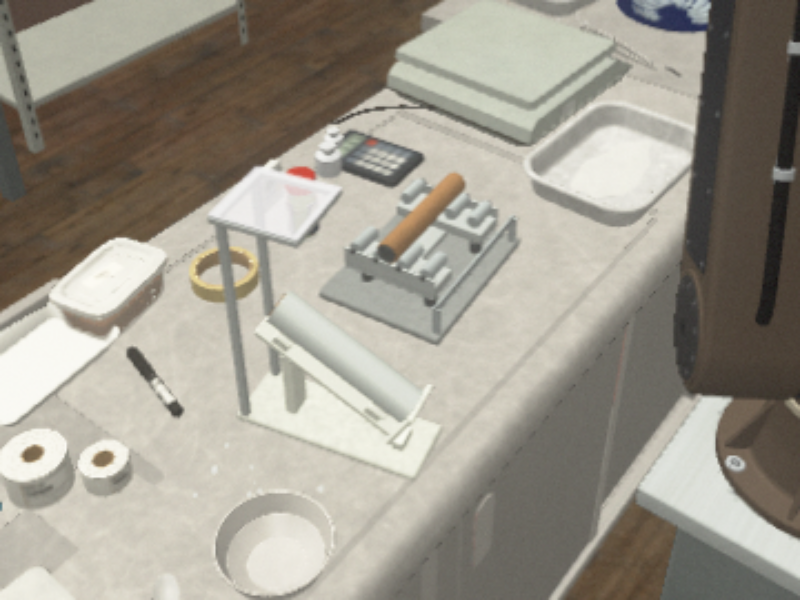

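View pics/b.png

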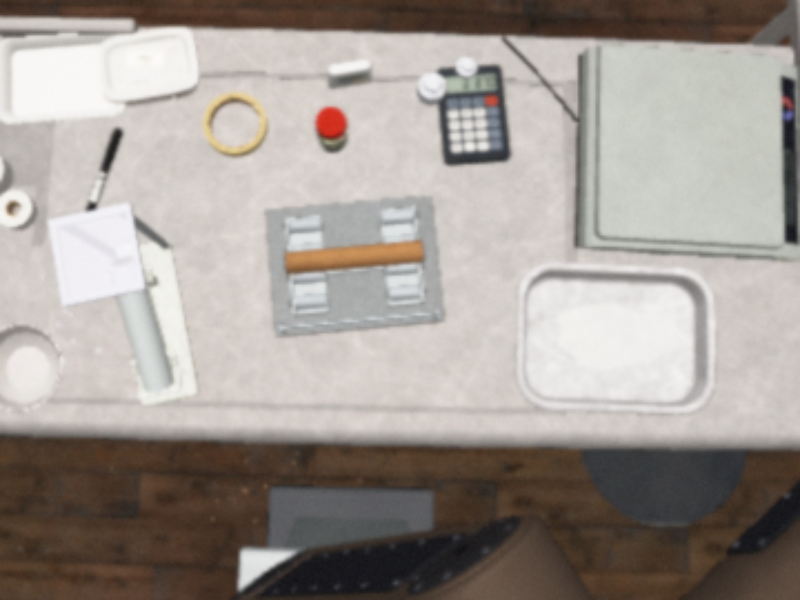

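```bash
cat >> h.py <<'E'
from scipy.linalg import logm, expm
def down(h):  # tool pointing down, tool y at heading h deg
    a=np.radians(h); y=np.array([np.cos(a),np.sin(a),0]); z=np.array([0,0,-1.]); return np.stack([np.cross(y,z),y,z],1)
def slope(h,p=30,s=1): # square to slope rising toward heading h
    a,b=np.radians(h),np.radians(p); z=np.array([np.cos(a)*np.sin(b),np.sin(a)*np.sin(b),-np.cos(b)]); y=s*np.array([-np.sin(a),np.cos(a),0]); return np.stack([np.cross(y,z),y,z],1)
def T(p,Rm):
    M=np.eye(4); M[:3,:3]=Rm; M[:3,3]=p; return M
def cur():
    o=readout.get_obs(); return T(o["eef_pos"],R.from_quat(o["ee_rot"]).as_matrix())
def plan(A,B,n):
    M=expm(np.real(logm(np.linalg.inv(A)@B))/n); r=np.round(M[:3,3]*1e3,1); w=np.round(R.from_matrix(M[:3,:3]).as_rotvec(),4)
    S=T(r/1e3,R.from_rotvec(w).as_matrix()); P=A.copy(); path=[P[:3,3]]
    for _ in range(n): P=P@S; path.append(P[:3,3])
    print(n,"x",[*map(float,r),*map(float,w)],"via",np.round(path[n//2],3),"end err mm",np.round((P-B)[:3,3]*1e3,1)); return P
E
python3 - <<'E'
from h import *
plan(cur(),T([.5625,.0065,.20],down(186.5)),22)
E
```

```text
22 x [-36.6, 3.7, 2.4, -0.0, -0.0, -0.063] via [ 0.498 -0.385  0.227] end err mm [ 0.3 -0.3  0.5]
```

```bash
python3 -m crank '[-36.6,3.7,2.4,0,0,-0.063,1,-36.6,3.7,2.4,0,0,-0.063,1,-36.6,3.7,2.4,0,0,-0.063,1,-36.6,3.7,2.4,0,0,-0.063,1,-36.6,3.7,2.4,0,0,-0.063,1,-36.6,3.7,2.4,0,0,-0.063,1,-36.6,3.7,2.4,0,0,-0.063,1,-36.6,3.7,2.4,0,0,-0.063,1,-36.6,3.7,2.4,0,0,-0.063,1,-36.6,3.7,2.4,0,0,-0.063,1,-36.6,3.7,2.4,0,0,-0.063,1]'
python3 -m crank '[-36.6,3.7,2.4,0,0,-0.063,1,-36.6,3.7,2.4,0,0,-0.063,1,-36.6,3.7,2.4,0,0,-0.063,1,-36.6,3.7,2.4,0,0,-0.063,1,-36.6,3.7,2.4,0,0,-0.063,1,-36.6,3.7,2.4,0,0,-0.063,1,-36.6,3.7,2.4,0,0,-0.063,1,-36.6,3.7,2.4,0,0,-0.063,1,-36.6,3.7,2.4,0,0,-0.063,1,-36.6,3.7,2.4,0,0,-0.063,1,-36.6,3.7,2.4,0,0,-0.063,1,0,0,0,0,0,0,1]'
python3 - <<'E'
from h import *
print(readout.get_obs()["joint_pos"],readout.get_obs()["contact_force"])
plan(cur(),T([.5625,.0065,.108],down(186.5)),5)
E
```

```text
time_s: 3.72
eef_pos: [0.4995, -0.3837, 0.2268]
ee_rot: [-0.477, 0.879, -0.0, 0.0]
contact_force: [0.6, -0.8, -0.3]
gripper_width: 1.002
grasp_force: 0.0
time_s: 4.72
eef_pos: [0.5622, 0.0111, 0.2004]
ee_rot: [0.749, -0.663, -0.0, -0.0]
contact_force: [-0.1, -1.7, -0.9]
gripper_width: 1.001
grasp_force: 0.0
[ 3.67336771e-01  2.15733267e-01 -3.15025698e-01 -8.06026113e-04
 -1.03948511e+00 -2.45122698e-01] [-0.1039073  -1.71632921 -0.88860932]
5 x [0.9, 0.1, 18.5, -0.0001, 0.0002, 0.0017] via [0.562 0.009 0.163] end err mm [-0.2  0.1 -0.1]
```

```bash
python3 -m crank '[0,0,18.5,0,0,0,1,0,0,18.5,0,0,0,1,0,0,18.5,0,0,0,1,0,0,0,0,0,0,1,0,0,0,0,0,0,1]'
python3 - <<'E'
from h import *
print(readout.get_obs()["contact_force"])
plan(cur(),T([.5625,.0065,.108],down(186.5)),3)
for c in ["scene","top"]:
    f=grab_frame(c); cv2.imwrite(f"pics/{c}1.png",f["img"][:,:,::-1])
a=cv2.imread("pics/scene1.png")
cv2.imwrite("pics/c.png",cv2.resize(a[130:280,180:380],(800,600)))
E
```

```text
time_s: 5.13
eef_pos: [0.5624, 0.006, 0.1446]
ee_rot: [0.746, -0.666, -0.0, 0.001]
contact_force: [1.1, 0.0, 1.3]
gripper_width: 1.0
grasp_force: 0.0
[1.07180228 0.04318562 1.28249929]
3 x [-0.2, -0.1, 12.2, 0.0006, -0.0002, 0.0002] via [0.562 0.006 0.132] end err mm [0.1 0.1 0. ]
```

View pics/c.png

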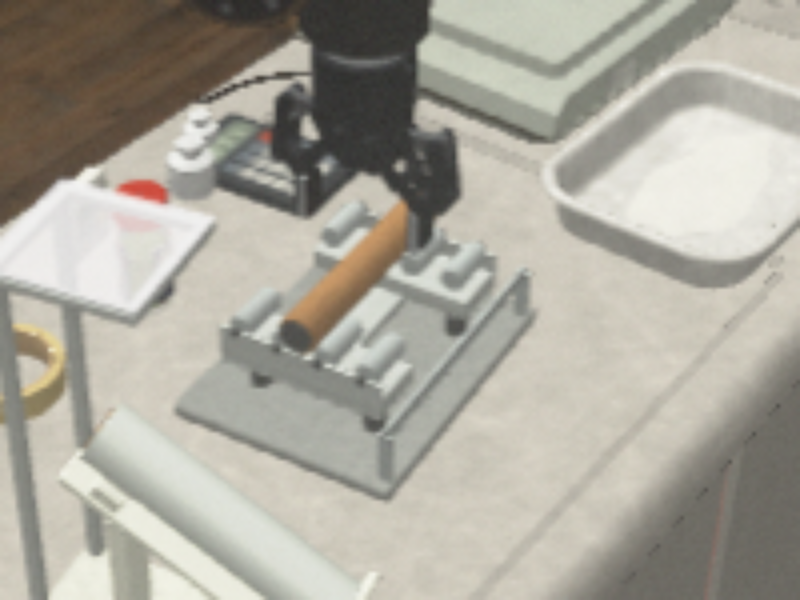

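The gripper is above the core with the fingers on both sides, near px (430,230) in the crop. The core axis runs (295,330)–(405,215). I'll descend and grip.

```bash
python3 -m crank '[0,0,12.2,0,0,0,1,0,0,12.2,0,0,0,1,0,0,12.2,0,0,0,1,0,0,0,0,0,0,1,0,0,0,0,0,0,0.2,0,0,0,0,0,0,0.2,0,0,0,0,0,0,0.2,0,0,0,0,0,0,0.2,0,0,0,0,0,0,0.2,0,0,0,0,0,0,0.2]'
python3 - <<'E'
from h import *
o=readout.get_obs();print(o["contact_force"],o["ft_torque"])
A=cur();B=T([.5625,.0065,.24],down(186.5));C=T([.461,-.374,.14],down(178.5))
plan(A,B,5);plan(B,C,14)
E
```

```text
time_s: 6.07
eef_pos: [0.5632, 0.0064, 0.109]
ee_rot: [0.746, -0.666, 0.0, -0.0]
contact_force: [0.0, -0.3, 1.3]
gripper_width: 0.355
grasp_force: 59.3
[ 0.01290053 -0.2766445   1.28000161] [0.05309924 0.00190324 0.04282658]
5 x [-0.0, 0.1, -26.2, -0.0002, 0.0, 0.0001] via [0.563 0.006 0.161] end err mm [ 0.1 -0.2 -0. ]
14 x [26.8, 8.6, 7.1, 0.0, 0.0, 0.01] via [ 0.518 -0.185  0.19 ] end err mm [-0.5  0.2  0.6]
```

```bash
python3 -m crank '[0,0,-15,0,0,0,0.2,0,0,-25,0,0,0,0.2,0,0,-31,0,0,0,0.2,0,0,-31,0,0,0,0.2,0,0,-29,0,0,0,0.2,26.8,8.6,7.1,0,0,0.01,0.2,26.8,8.6,7.1,0,0,0.01,0.2,26.8,8.6,7.1,0,0,0.01,0.2,26.8,8.6,7.1,0,0,0.01,0.2,26.8,8.6,7.1,0,0,0.01,0.2,26.8,8.6,7.1,0,0,0.01,0.2,26.8,8.6,7.1,0,0,0.01,0.2]'
python3 -m crank '[26.8,8.6,7.1,0,0,0.01,0.2,26.8,8.6,7.1,0,0,0.01,0.2,26.8,8.6,7.1,0,0,0.01,0.2,26.8,8.6,7.1,0,0,0.01,0.2,26.8,8.6,7.1,0,0,0.01,0.2,26.8,8.6,7.1,0,0,0.01,0.2,26.8,8.6,7.1,0,0,0.01,0.2,0,0,0,0,0,0,0.2,0,0,0,0,0,0,0.2]'
python3 - <<'E'
from h import *
o=readout.get_obs();print(o["contact_force"],o["ft_torque"])
plan(cur(),T([.461,-.374,.042],down(178.5)),5)
f=grab_frame("scene")
m=nets.trace("spent_core","scene")
for x in m[:2]:
    P=cloud(f,x["mask"]); print(x["conf"],len(P),np.percentile(P,[2,50,98],axis=0))
E
```

```text
time_s: 7.07
eef_pos: [0.5179, -0.1869, 0.1894]
ee_rot: [0.722, -0.692, -0.0, -0.0]
contact_force: [0.2, -0.7, -1.1]
gripper_width: 0.352
grasp_force: 59.5
time_s: 7.82
eef_pos: [0.4598, -0.3752, 0.1391]
ee_rot: [-0.697, 0.717, 0.001, -0.0]
contact_force: [-0.8, 0.6, -0.1]
gripper_width: 0.351
grasp_force: 59.5
[-0.80859223  0.60190785 -0.10727716] [ 0.09880245 -0.00832966  0.02624438]
5 x [-0.2, -0.2, 19.4, 0.0003, 0.0001, -0.0005] via [ 0.46  -0.375  0.1  ] end err mm [-0.2 -0.1  0.1]
0.55 245 [[ 0.4451676  -0.44856514  0.11567427]
 [ 0.45670365 -0.31654637  0.13787974]
 [ 0.47326865 -0.27572107  0.14429054]]
```

```bash
python3 -m crank '[0,0,28,0,0,0,0.2,0,0,28,0,0,0,0.2,0,0,24,0,0,0,0.2,0,0,13,0,0,0,0.2,0,0,5,0,0,0,0.2,0,0,1,0,0,0,0.2,0,0,0,0,0,0,0.2]'
```

```text
time_s: 8.5
eef_pos: [0.4618, -0.3738, 0.0417]
ee_rot: [-0.698, 0.716, -0.0, 0.0]
contact_force: [-0.3, 0.8, -0.7]
gripper_width: 0.351
grasp_force: 59.5
```

```bash
python3 -m crank '[0,0,1,0,0,0,0.2,0,0,1,0,0,0,0.2,0,0,1,0,0,0,0.2,0,0,0,0,0,0,0.2]'
```

```text
time_s: 8.83
eef_pos: [0.4612, -0.3742, 0.0385]
ee_rot: [-0.698, 0.716, -0.0, 0.0]
contact_force: [-0.6, -0.3, -1.3]
gripper_width: 0.352
grasp_force: 59.5
```

```bash
python3 -m crank '[0,0,1,0,0,0,0.2,0,0,0,0,0,0,0.6,0,0,0,0,0,0,0.6,0,0,0,0,0,0,1,0,0,0,0,0,0,1,0,0,0,0,0,0,1,0,0,-20,0,0,0,1,0,0,-35,0,0,0,1,0,0,-40,0,0,0,1,0,0,-40,0,0,0,1,0,0,-35,0,0,0,1]'
python3 - <<'E'
from h import *
for c in ["scene"]:
    f=grab_frame(c)
    for x in nets.trace("spent_core",c)[:1]:
        P=cloud(f,x["mask"]); print(x["conf"],len(P),np.percentile(P,[2,50,98],axis=0))
u=np.array([.8405,.2075,.4995]);u/=np.linalg.norm(u);h=np.degrees(np.arctan2(u[1],u[0]));print(h)
Rr=np.array([.465,.2938,.121])
A=cur()
for s in (1,-1):
    S=slope(h,30,s); g=Rr-S[:,2]*.003
    for back in (.12,.16): print(g-S[:,2]*back)
    B=T(g-S[:,2]*.13+[0,0,.04],S)
    n=26; P=plan(A,B,n)
    M=expm(np.real(logm(np.linalg.inv(A)@B))/n);Q=A.copy()
    for i in range(n):
        Q=Q@M
        if i%4==3: print(Q[:3,3].round(3))
E
```

```text
time_s: 9.75
eef_pos: [0.461, -0.3742, 0.2097]
ee_rot: [-0.698, 0.716, -0.001, 0.0]
contact_force: [1.4, 0.5, 0.0]
gripper_width: 1.0
grasp_force: 0.0
0.77 399 [[ 0.40826193 -0.47083879 -0.00100683]
 [ 0.41905854 -0.36095161  0.02919562]
 [ 0.45645823 -0.27577211  0.03696147]]
13.867703350353558
[0.40529262 0.27905963 0.22752112]
[0.38587558 0.27426601 0.26216214]
26 x [-20.3, 18.1, 1.5, 0.0127, -0.0171, 0.049] via [ 0.326 -0.056  0.209] end err mm [-1.2 -0.4 -1. ]
[ 0.4   -0.288  0.208]
[ 0.355 -0.189  0.206]
[ 0.33  -0.083  0.208]
[0.326 0.025 0.217]
[0.341 0.132 0.235]
[0.376 0.232 0.26 ]
[0.40529262 0.27905963 0.22752112]
[0.38587558 0.27426601 0.26216214]
26 x [-20.4, -20.4, -5.9, 0.0184, 0.0136, -0.0688] via [ 0.594 -0.037  0.282] end err mm [ 1.2 -0.6 -0.8]
[ 0.538 -0.288  0.238]
[ 0.583 -0.181  0.261]
[ 0.596 -0.066  0.279]
[0.576 0.049 0.291]
[0.525 0.155 0.293]
[0.447 0.243 0.284]
```

Run:
```python
from h import *
A=cur();S=slope(13.9,30,-1);n=22
B=T([.40,.14,.29],S);plan(A,B,n)
M=expm(np.real(logm(np.linalg.inv(A)@B))/n);Q=A.copy()
for i in range(n):
    Q=Q@M
    if i%4==3: print(Q[:3,3].round(3))
g=np.array([.465,.2938,.121])-S[:,2]*.003
plan(B,T(g-S[:,2]*.14,S),5)
```

```text
22 x [-19.4, -18.7, -6.9, 0.0217, 0.0161, -0.0814] via [ 0.562 -0.106  0.283] end err mm [ 0.6  0.6 -0.5]
[ 0.529 -0.291  0.242]
[ 0.561 -0.188  0.268]
[ 0.557 -0.079  0.287]
[0.516 0.023 0.297]
[0.445 0.108 0.295]
5 x [0.4, -26.7, 10.7, 0.0, -0.0, -0.0] via [0.398 0.195 0.272] end err mm [-0.  -0.2 -0.2]
```

```bash
python3 -m crank '[-19.4,-18.7,-6.9,0.0217,0.0161,-0.0814,1,-19.4,-18.7,-6.9,0.0217,0.0161,-0.0814,1,-19.4,-18.7,-6.9,0.0217,0.0161,-0.0814,1,-19.4,-18.7,-6.9,0.0217,0.0161,-0.0814,1,-19.4,-18.7,-6.9,0.0217,0.0161,-0.0814,1,-19.4,-18.7,-6.9,0.0217,0.0161,-0.0814,1,-19.4,-18.7,-6.9,0.0217,0.0161,-0.0814,1,-19.4,-18.7,-6.9,0.0217,0.0161,-0.0814,1,-19.4,-18.7,-6.9,0.0217,0.0161,-0.0814,1,-19.4,-18.7,-6.9,0.0217,0.0161,-0.0814,1,-19.4,-18.7,-6.9,0.0217,0.0161,-0.0814,1]'
python3 -m crank '[-19.4,-18.7,-6.9,0.0217,0.0161,-0.0814,1,-19.4,-18.7,-6.9,0.0217,0.0161,-0.0814,1,-19.4,-18.7,-6.9,0.0217,0.0161,-0.0814,1,-19.4,-18.7,-6.9,0.0217,0.0161,-0.0814,1,-19.4,-18.7,-6.9,0.0217,0.0161,-0.0814,1,-19.4,-18.7,-6.9,0.0217,0.0161,-0.0814,1,-19.4,-18.7,-6.9,0.0217,0.0161,-0.0814,1,-19.4,-18.7,-6.9,0.0217,0.0161,-0.0814,1,-19.4,-18.7,-6.9,0.0217,0.0161,-0.0814,1,-19.4,-18.7,-6.9,0.0217,0.0161,-0.0814,1,-19.4,-18.7,-6.9,0.0217,0.0161,-0.0814,1,0,0,0,0,0,0,1]'
python3 - <<'E'
from h import *
S=slope(13.9,30,-1);A=cur();print(readout.get_obs()["joint_pos"])
g=np.array([.465,.2938,.121])-S[:,2]*.003
plan(A,T(g-S[:,2]*.14,S),5)
E
```

```text
time_s: 10.77
eef_pos: [0.5601, -0.1035, 0.2763]
ee_rot: [0.931, -0.335, 0.143, -0.019]
contact_force: [0.0, 1.0, 0.9]
gripper_width: 0.999
grasp_force: 0.0
time_s: 11.77
eef_pos: [0.396, 0.1436, 0.2852]
ee_rot: [0.959, 0.121, 0.254, -0.036]
contact_force: [-0.1, -0.5, -0.6]
gripper_width: 1.0
grasp_force: 0.0
[ 1.11224167 -0.45042435 -0.99205763  0.57267446 -0.75412424  0.34063029]
5 x [1.5, -25.8, 10.3, -0.0022, 0.0011, 0.0011] via [0.396 0.197 0.269] end err mm [-0.3  0.1 -0. ]
```

```bash
python3 -m crank '[1.5,-25.8,10.3,-0.0022,0.0011,0.0011,1,1.5,-25.8,10.3,-0.0022,0.0011,0.0011,1,1.5,-25.8,10.3,-0.0022,0.0011,0.0011,1,1.5,-25.8,10.3,-0.0022,0.0011,0.0011,1,1.5,-25.8,10.3,-0.0022,0.0011,0.0011,1,0,0,0,0,0,0,1,0,0,0,0,0,0,1]'
python3 - <<'E'
from h import *
np.set_printoptions(precision=4,suppress=True)
S=slope(13.9,30,-1);A=cur();print(readout.get_obs()["joint_pos"])
g=np.array([.465,.2938,.121])-S[:,2]*.003
print("tool offset to roll centre mm",S.T@(np.array([.465,.2938,.121])-A[:3,3])*1e3)
plan(A,T(g-S[:,2]*.05,S),4)
f=grab_frame("scene");cv2.imwrite("pics/scene2.png",f["img"][:,:,::-1])
cv2.imwrite("pics/d.png",cv2.resize(f["img"][170:350,130:370,::-1],(800,600)))
E
```

```text
time_s: 12.35
eef_pos: [0.3999, 0.2754, 0.2444]
ee_rot: [0.96, 0.112, 0.255, -0.029]
contact_force: [0.1, -1.2, -0.1]
gripper_width: 1.001
grasp_force: 0.0
[ 1.2167 -0.1995 -1.0049  0.7982 -0.6178 -0.0434]
tool offset to roll centre mm [ -3.139   -2.2068 140.6751]
4 x [-0.7, -0.6, 21.9, 0.0018, 0.001, -0.0021] via [0.42  0.281 0.206] end err mm [ 0.1 -0.2  0.1]
```

View pics/d.png

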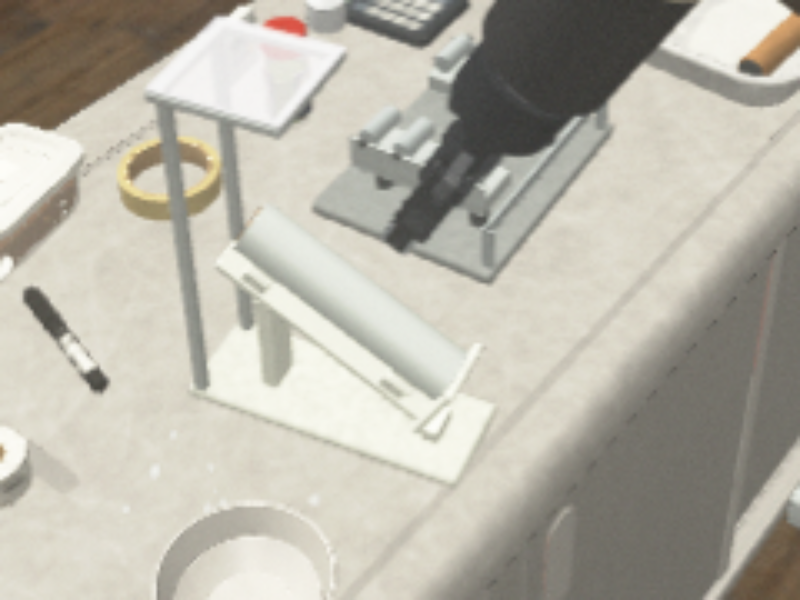

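The arm is square to the slope above the roll. The fingertips are at crop px (400,240), and the roll spans (250,225)–(455,380), clear of the cover. I'll advance.

```bash
python3 -m crank '[-0.7,-0.6,21.9,0.0018,0.001,-0.0021,1,-0.7,-0.6,21.9,0.0018,0.001,-0.0021,1,-0.7,-0.6,21.9,0.0018,0.001,-0.0021,1,-0.7,-0.6,21.9,0.0018,0.001,-0.0021,1,0,0,0,0,0,0,1,0,0,0,0,0,0,1]'
python3 - <<'E'
from h import *
np.set_printoptions(precision=4,suppress=True)
S=slope(13.9,30,-1);A=cur();print(readout.get_obs()["joint_pos"])
g=np.array([.465,.2938,.121])-S[:,2]*.003
plan(A,T(g,S),4)
E
```

```text
time_s: 12.9
eef_pos: [0.4499, 0.2957, 0.1913]
ee_rot: [0.964, 0.115, 0.24, -0.025]
contact_force: [0.5, 0.0, -0.2]
gripper_width: 0.999
grasp_force: 0.0
[ 0.9942 -0.0253 -1.0163  1.015  -0.3947 -0.1035]
4 x [-5.3, 1.3, 16.4, 0.0023, 0.009, -0.0008] via [0.456 0.294 0.157] end err mm [ 0.2 -0.  -0. ]
```

```bash
cat > fk.py <<'E'
import numpy as np
from scipy.optimize import least_squares
from scipy.spatial.transform import Rotation as R
D=[([-.9839,.3586,.0119,0,-1.2241,-.2881],[.1987,-.6451,.2533],[-.1488,.9889,0,0]),
([.36734,.21573,-.31503,-.0008,-1.03949,-.24512],[.5622,.0111,.2004],[.749,-.663,0,0]),
([1.11224,-.45042,-.99206,.57267,-.75412,.34063],[.396,.1436,.2852],[.959,.121,.254,-.036]),
([1.2167,-.1995,-1.0049,.7982,-.6178,-.0434],[.3999,.2754,.2444],[.96,.112,.255,-.029]),
([.9942,-.0253,-1.0163,1.015,-.3947,-.1035],[.4499,.2957,.1913],[.964,.115,.24,-.025])]
def fk(q,p,s4=1,s6=1):
    ry=lambda a:R.from_euler('y',a); rx=lambda a:R.from_euler('x',a)
    a=R.from_euler('z',q[0]); x=a.apply([p[0],p[1],p[2]])
    a=a*ry(q[1]); x=x+a.apply([0,0,p[3]])
    a=a*ry(-q[2]); x=x+a.apply([p[4],0,p[5]])
    a=a*rx(s4*q[3]); x=x+a.apply([0,p[8],p[9]])
    a=a*ry(-q[4]); x=x+a.apply([p[6],p[7],p[10]])
    return x,a*rx(s6*q[5])
if __name__=="__main__":
    for s4 in (1,-1):
     for s6 in (1,-1):
      M=[R.from_quat(d[2]) for d in D]; F=[fk(d[0],np.zeros(11),s4,s6)[1] for d in D]
      E=[f.inv()*m for f,m in zip(F,M)]; print(s4,s6,[round((E[0].inv()*e).magnitude(),3) for e in E])
      r=least_squares(lambda p:np.concatenate([fk(d[0],p,s4,s6)[0]-d[1] for d in D]+[1e-3*p]),np.array([0,-.19,.3,.4,.4,0,.2,0,0,0,0]))
      print(r.x.round(4),np.abs(r.fun[:15]).max())
E
python3 fk.py; python3 -c "
from cell import readout;o=readout.get_obs();print(o['joint_pos'],o['eef_pos'],o['ee_rot'])"
```

```text
1 1 [0.0, 0.085, 2.214, 2.01, 2.374]
[ 0.1265 -0.6051 -0.314   0.2753  0.6598  0.1888 -0.6489  0.2055  0.2055
 -0.2892 -0.1682] 0.02074436117044065
1 -1 [0.0, 0.001, 1.146, 1.596, 2.031]
[ 0.1265 -0.6051 -0.314   0.2753  0.6598  0.1888 -0.6489  0.2055  0.2055
 -0.2892 -0.1682] 0.02074436117044065
-1 1 [0.0, 0.086, 1.257, 0.489, 0.37]
[ 3.000e-04  1.000e-04  1.988e-01  6.018e-01  4.636e-01 -3.000e-04
  3.515e-01 -9.590e-02 -9.590e-02  3.000e-04 -3.000e-04] 2.6213178098477563e-05
-1 -1 [0.0, 0.001, 0.001, 0.001, 0.001]
[ 3.000e-04  1.000e-04  1.988e-01  6.018e-01  4.636e-01 -3.000e-04
  3.515e-01 -9.590e-02 -9.590e-02  3.000e-04 -3.000e-04] 2.6213178098477563e-05
[ 0.99421476 -0.02529469 -1.01631391  1.0150256  -0.3946713  -0.1034593 ] [0.44985311 0.29566629 0.19128669] [ 0.96361859  0.11464205  0.24012816 -0.02519681]
```

```bash
cat > ik.py <<'E'
from fk import *; import h
P0=np.array([0,0,.199,.602,.4638,0,.3515,-.1918,0,0,0])
q0,_,o0=D[0]; TOOL=fk(np.array(q0),P0,-1,-1)[1].inv()*R.from_quat(o0)
LO=np.array([-3.07,-1.43,-1.02,-3.03,-3.05,-3.03]);HI=np.array([3.07,2.12,1.25,1.67,0,3.03])
def F(q): x,a=fk(q,P0,-1,-1); return x,a*TOOL
def ik(p,Rm,n=60,seed=None):
    out=[];G=R.from_matrix(Rm);rng=np.random.default_rng(0)
    def res(q): x,a=F(q); return np.r_[(x-p)*3,(G.inv()*a).as_rotvec()]
    for i in range(n):
        s=np.clip(seed if seed is not None and i==0 else rng.uniform(LO,HI),LO+1e-3,HI-1e-3)
        r=least_squares(res,s,bounds=(LO,HI))
        if r.cost<1e-9 and not any(np.abs(r.x-o).max()<.02 for o in out): out.append(r.x)
        if seed is not None: return r.x,r.cost**.5
    return out
E
python3 - <<'E'
from ik import *
from h import slope
np.set_printoptions(precision=3,suppress=True)
C=np.array([.465,.2938,.121])
for t in (30,25,20):
  for s in (1,-1):
    S=slope(13.9,t,s)
    for b in (.003,.05,.1,.14):
        print(t,s,b,*ik(C-S[:,2]*b,S,25))
E
```

```text
30 1 0.003
30 1 0.05
30 1 0.1
30 1 0.14
30 -1 0.003
30 -1 0.05
30 -1 0.1
30 -1 0.14 [ 1.218 -0.202 -1.018  0.816 -0.604 -0.055]
25 1 0.003
25 1 0.05
25 1 0.1 [ 1.132 -0.09  -0.942  0.691 -0.541 -3.028]
25 1 0.14 [ 1.208 -0.162 -0.884  0.588 -0.677 -2.968]
25 -1 0.003
25 -1 0.05
25 -1 0.1 [ 1.132 -0.09  -0.942  0.691 -0.541  0.114]
25 -1 0.14 [ 1.208 -0.162 -0.884  0.588 -0.677  0.173]
20 1 0.003 [ 0.965  0.123 -0.95   0.792 -0.323 -3.027]
20 1 0.05 [ 1.061  0.038 -0.869  0.564 -0.486 -2.868]
20 1 0.1 [ 1.121 -0.047 -0.799  0.456 -0.642 -2.793]
20 1 0.14 [ 1.162 -0.109 -0.745  0.406 -0.76  -2.762]
20 -1 0.003 [ 0.965  0.123 -0.95   0.792 -0.323  0.114]
20 -1 0.05 [ 1.061  0.038 -0.869  0.564 -0.486  0.274]
20 -1 0.1 [ 1.121 -0.047 -0.799  0.456 -0.642  0.349]
20 -1 0.14 [ 1.162 -0.109 -0.745  0.406 -0.76   0.38 ]
```

Run:
```python
from ik import *
from h import *
np.set_printoptions(precision=3,suppress=True)
C=np.array([.465,.2938,.121]);S=slope(13.9,20,-1);n=-slope(13.9,30,-1)[:,2];e=np.array([.97,.24,0])
g=C-S[:,2]*.003
W=np.array([.5625,.0065,0])
q=np.array([.965,.123,-.95,.792,-.323,.114])
for k,(p,Rm) in dict(grip=(g,S),sq40=(g+n*.04,S),sq80=(g+n*.08,S),back=(g+n*.08-e*.05,S),up=(g+n*.08-e*.05+[0,0,.08],S),
  upl=(g+n*.08-e*.05+[0,0,.08],slope(13.9,10,-1))).items():
    q,c=ik(p,Rm,seed=q);print(k,p,q,c<1e-4)
for hd in (-83.5,96.5):
    for z in (.2,.105):
        Rm=slope(hd,-10,-1);print(hd,z,*ik(W+[0,0,z]-Rm[:,2]*.003,Rm,20))
A=cur()
B=plan(A,T(C-S[:,2]*.065,S),4);plan(B,T(g,S),5)
```

```text
grip [0.464 0.294 0.124] [ 0.965  0.123 -0.95   0.792 -0.323  0.114] True
sq40 [0.445 0.289 0.158] [ 1.057  0.045 -0.898  0.603 -0.455  0.234] True
sq80 [0.425 0.284 0.193] [ 1.124 -0.033 -0.856  0.503 -0.579  0.288] True
back [0.377 0.272 0.193] [ 1.24  -0.12  -0.936  0.514 -0.624  0.172] True
up [0.377 0.272 0.273] [ 1.272 -0.206 -0.769  0.396 -0.863  0.304] True
upl [0.377 0.272 0.273] [ 1.163 -0.112 -0.572  0.164 -1.01   0.571] True
-83.5 0.2 [ 0.24   0.233 -0.218 -0.194 -1.105 -0.04 ]
-83.5 0.105 [ 0.238  0.333 -0.317 -0.22  -0.911  0.01 ]
96.5 0.2 [ 0.464  0.213 -0.403  0.192 -1.023  2.685]
96.5 0.105 [ 0.461  0.315 -0.528  0.229 -0.801  2.628]
4 x [-2.8, 1.4, 1.3, 0.0022, -0.0346, -0.001] via [0.447 0.292 0.186] end err mm [ 0.  -0.1 -0.2]
5 x [0.0, -0.0, 12.4, 0.0, -0.0, -0.0] via [0.452 0.29  0.159] end err mm [ 0.  -0.2 -0.2]
```

```bash
python3 -m crank '[-2.8,1.4,1.3,0.0022,-0.0346,-0.001,1,-2.8,1.4,1.3,0.0022,-0.0346,-0.001,1,-2.8,1.4,1.3,0.0022,-0.0346,-0.001,1,-2.8,1.4,1.3,0.0022,-0.0346,-0.001,1,0,0,0,0,0,0,1,0,0,0,0,0,0,1]'
python3 - <<'E'
from h import *
C=np.array([.465,.2938,.121]);S=slope(13.9,20,-1)
plan(cur(),T(C-S[:,2]*.003,S),5);print(readout.get_obs()["joint_pos"])
E
```

```text
time_s: 13.4
eef_pos: [0.4426, 0.2906, 0.1834]
ee_rot: [0.977, 0.12, 0.174, -0.023]
contact_force: [1.2, 1.2, -0.2]
gripper_width: 1.001
grasp_force: 0.0
5 x [-0.1, 0.5, 12.7, -0.0007, -0.0006, 0.0003] via [0.451 0.292 0.16 ] end err mm [-0.1 -0.1 -0.2]
[ 1.08436435  0.00955068 -0.84677446  0.52547805 -0.53277696  0.29972268]
```

```bash
python3 -m crank '[0,0.5,12.7,0,0,0,1,0,0.5,12.7,0,0,0,1,0,0.5,12.7,0,0,0,1,0,0.5,12.7,0,0,0,1,0,0.5,12.7,0,0,0,1,0,0,0,0,0,0,1,0,0,0,0,0,0,1]'
python3 - <<'E'
from h import *
C=np.array([.465,.2938,.121]);S=slope(13.9,20,-1)
plan(cur(),T(C-S[:,2]*.003,S),1);print(readout.get_obs()["ft_torque"])
f=grab_frame("scene");cv2.imwrite("pics/e.png",cv2.resize(f["img"][190:340,150:350,::-1],(800,600)))
E
```

```text
time_s: 13.98
eef_pos: [0.464, 0.2914, 0.1222]
ee_rot: [0.977, 0.12, 0.172, -0.021]
contact_force: [0.0, 0.0, 0.1]
gripper_width: 1.002
grasp_force: 0.0
1 x [1.0, -2.1, -1.4, -0.0001, -0.0001, 0.0021] via [0.464 0.291 0.122] end err mm [-0.  0.  0.]
[-0.26928495  1.04740074 -0.01868313]
```

View pics/e.png

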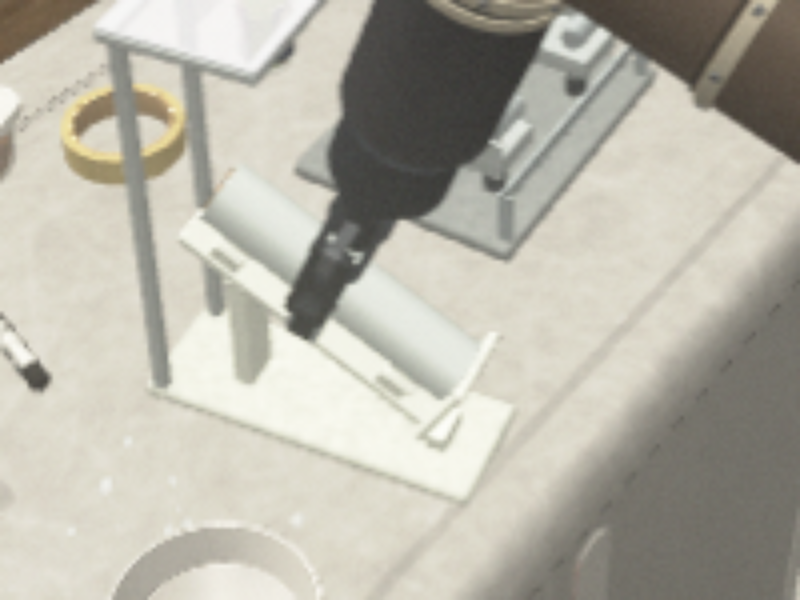

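The fingers straddle the middle of the roll, tips at (305,320), roll (225,190)–(465,370). I'll trim sideways and close.

```bash
python3 -m crank '[0.5,-2,0,0,0,0,1,0,0,0,0,0,0,1,0,0,0,0,0,0,0.3,0,0,0,0,0,0,0.3,0,0,0,0,0,0,0.3,0,0,0,0,0,0,0.3,0,0,0,0,0,0,0.3,0,0,0,0,0,0,0.3]'
python3 - <<'E'
from h import *
S=slope(13.9,20,-1);n=-slope(13.9,30,-1)[:,2];A=cur();o=readout.get_obs();print(o["contact_force"],o["ft_torque"])
B=T(A[:3,3]+n*.085,S);plan(A,B,6)
e=np.array([.97,.24,0]);E2=T(B[:3,3]-e*.05,S);plan(B,E2,3)
E
```

```text
time_s: 14.7
eef_pos: [0.4646, 0.2932, 0.1231]
ee_rot: [0.977, 0.119, 0.173, -0.02]
contact_force: [-3.5, -8.4, 10.8]
gripper_width: 0.505
grasp_force: 59.0
[-3.52160197 -8.39591583 10.83386596] [-2.65537424  0.91476265 -0.82485761]
6 x [-2.5, 0.0, -14.0, 0.0002, -0.0002, 0.0001] via [0.444 0.288 0.16 ] end err mm [-0.4 -0.   0.2]
3 x [-15.6, -0.0, -5.7, 0.0, -0.0, -0.0] via [0.407 0.279 0.197] end err mm [0.1 0.  0.1]
```

```bash
python3 -m crank '[-1,0,-5,0,0,0,0.3,-2,0,-11,0,0,0,0.3,-2.5,0,-14,0,0,0,0.3,-2.5,0,-14,0,0,0,0.3,-2.5,0,-14,0,0,0,0.3,-2.5,0,-14,0,0,0,0.3,-2,0,-11,0,0,0,0.3,0,0,0,0,0,0,0.3,0,0,0,0,0,0,0.3]'
python3 - <<'E'
from h import *
o=readout.get_obs();print(o["contact_force"],o["ft_torque"])
f=grab_frame("scene")
for x in nets.trace("film_roll","scene")[:1]:
    P=cloud(f,x["mask"]); print(x["conf"],len(P),np.percentile(P,[2,50,98],axis=0))
A=cur();S=slope(13.9,20,-1);e=np.array([.97,.24,0])
B=T(A[:3,3]-e*.05,S);plan(A,B,3)
U=T(B[:3,3]+[0,0,.08],slope(13.9,10,-1));plan(B,U,5)
G=T([.5625,.0065,.21],slope(-83.5,-10,-1));plan(U,G,18)
M=expm(np.real(logm(np.linalg.inv(U)@G))/18);Q=U.copy()
for i in range(18):
    Q=Q@M
    if i%3==2: print(Q[:3,3].round(3))
E
```

```text
time_s: 15.45
eef_pos: [0.4228, 0.2846, 0.1954]
ee_rot: [0.977, 0.121, 0.173, -0.022]
contact_force: [0.1, -0.0, -5.3]
gripper_width: 0.496
grasp_force: 62.4
[ 0.08177826 -0.01331222 -5.32813083] [-0.38746162  1.50851382  0.02401837]
0.82 1328 [[ 0.33278743  0.14718903 -0.00054657]
 [ 0.40010789  0.2918264   0.19390521]
 [ 0.49695075  0.32213293  0.2521242 ]]
3 x [-15.7, -0.0, -5.7, -0.0003, 0.0001, 0.0008] via [0.407 0.28  0.194] end err mm [-0.1 -0.1 -0. ]
5 x [4.4, -0.0, -15.4, -0.0, -0.0349, -0.0] via [0.373 0.272 0.226] end err mm [-0.1 -0.  -0. ]
18 x [18.9, 8.2, 3.4, -0.0, -0.0145, 0.0948] via [0.531 0.18  0.258] end err mm [ 0.3  0.6 -0.7]
[0.435 0.256 0.273]
[0.488 0.225 0.268]
[0.531 0.179 0.258]
[0.559 0.125 0.245]
[0.569 0.066 0.229]
[0.562 0.006 0.21 ]
```

Run:
```python
from ik import *
from h import *
np.set_printoptions(precision=3,suppress=True)
A=cur();S=slope(13.9,20,-1);e=np.array([.97,.24,0])
B=T(A[:3,3]-e*.05,S)
U=T(B[:3,3]+[0,0,.08],slope(13.9,10,-1))
W=T([.43,.09,.29],slope(-35,0,-1));G=T([.5625,.0065,.20],slope(-83.5,-10,-1))
q=readout.get_obs()["joint_pos"]
for a,b,n in ((A,B,3),(B,U,5),(U,W,9),(W,G,10)):
    plan(a,b,n);M=expm(np.real(logm(np.linalg.inv(a)@b))/n);Q=a.copy()
    for i in range(n):
        Q=Q@M; qq,c=ik(Q[:3,3],Q[:3,:3],seed=q); d=np.abs(qq-q).max();q=qq
        if i%3==2: print(Q[:3,3],q,round(d,3),c<1e-4)
```

```text
3 x [-15.7, -0.0, -5.7, -0.0003, 0.0001, 0.0008] via [0.407 0.28  0.194] end err mm [-0.1 -0.1 -0. ]
[0.374 0.272 0.195] [ 1.248 -0.125 -0.936  0.511 -0.631  0.169] 0.043 True
5 x [4.4, -0.0, -15.4, -0.0, -0.0349, -0.0] via [0.373 0.272 0.226] end err mm [-0.1 -0.  -0. ]
[0.373 0.272 0.243] [ 1.216 -0.132 -0.712  0.265 -0.869  0.438] 0.077 True
9 x [9.3, 19.7, -1.1, -0.0083, -0.0182, 0.0946] via [0.418 0.198 0.284] end err mm [0.  0.4 0.2]
[0.41  0.218 0.282] [ 0.989 -0.086 -0.5    0.104 -1.085  0.494] 0.059 True
[0.429 0.155 0.286] [ 0.82  -0.07  -0.448  0.05  -1.155  0.405] 0.056 True
[0.43 0.09 0.29] [ 0.658 -0.068 -0.416  0.    -1.223  0.302] 0.053 True
10 x [15.3, -6.5, 7.9, 0.0074, -0.0164, 0.0844] via [0.506 0.061 0.248] end err mm [-0.2  0.5  0.2]
[0.478 0.076 0.266] [ 0.523  0.039 -0.345 -0.058 -1.182  0.206] 0.044 True
[0.519 0.052 0.239] [ 0.397  0.132 -0.283 -0.116 -1.147  0.103] 0.041 True
[0.553 0.019 0.21 ] [ 0.278  0.212 -0.234 -0.175 -1.111 -0.003] 0.039 True
```

```bash
python3 -m crank '[-15.7,0,-5.7,0,0,0,0.3,-15.7,0,-5.7,0,0,0,0.3,-15.7,0,-5.7,0,0,0,0.3,4.4,0,-15.4,0,-0.0349,0,0.3,4.4,0,-15.4,0,-0.0349,0,0.3,4.4,0,-15.4,0,-0.0349,0,0.3,4.4,0,-15.4,0,-0.0349,0,0.3,4.4,0,-15.4,0,-0.0349,0,0.3,0,20,0,0,0,0,0.3,0,26,0,0,0,0,0.3,0,26,0,0,0,0,0.3,0,0,0,0,0,0,0.3]'
python3 - <<'E'
from ik import *
from h import *
np.set_printoptions(precision=3,suppress=True)
A=cur()
W=T([.43,.09,.29],slope(-35,0,-1));G=T([.5625,.0065,.20],slope(-83.5,-10,-1))
q=readout.get_obs()["joint_pos"];print(q)
for a,b,n in ((A,W,8),(W,G,10)):
    plan(a,b,n);M=expm(np.real(logm(np.linalg.inv(a)@b))/n);Q=a.copy()
    for i in range(n):
        Q=Q@M; qq,c=ik(Q[:3,3],Q[:3,:3],seed=q); d=np.abs(qq-q).max();q=qq
        if i%3==2: print(Q[:3,3],q,round(d,3),c<1e-4)
E
```

```text
time_s: 16.55
eef_pos: [0.3919, 0.1986, 0.2738]
ee_rot: [0.989, 0.121, 0.086, -0.01]
contact_force: [0.7, -0.5, -4.9]
gripper_width: 0.501
grasp_force: 62.7
[ 1.028 -0.169 -0.608  0.145 -1.015  0.717]
8 x [6.9, 13.2, -1.5, -0.009, -0.0203, 0.1064] via [0.422 0.148 0.283] end err mm [ 0.1 -0.1 -0.1]
[0.417 0.162 0.281] [ 0.883 -0.117 -0.52   0.09  -1.093  0.571] 0.05 True
[0.429 0.12  0.287] [ 0.745 -0.081 -0.451  0.036 -1.172  0.414] 0.054 True
10 x [15.3, -6.5, 7.9, 0.0074, -0.0164, 0.0844] via [0.506 0.061 0.248] end err mm [-0.2  0.5  0.2]
[0.478 0.076 0.266] [ 0.523  0.039 -0.345 -0.058 -1.182  0.206] 0.044 True
[0.519 0.052 0.239] [ 0.397  0.132 -0.283 -0.116 -1.147  0.103] 0.041 True
[0.553 0.019 0.21 ] [ 0.278  0.212 -0.234 -0.175 -1.111 -0.003] 0.039 True
```

```bash
python3 -m crank '[6.9,13.2,-1.5,-0.009,-0.0203,0.1064,0.3,6.9,13.2,-1.5,-0.009,-0.0203,0.1064,0.3,6.9,13.2,-1.5,-0.009,-0.0203,0.1064,0.3,6.9,13.2,-1.5,-0.009,-0.0203,0.1064,0.3,6.9,13.2,-1.5,-0.009,-0.0203,0.1064,0.3,6.9,13.2,-1.5,-0.009,-0.0203,0.1064,0.3,6.9,13.2,-1.5,-0.009,-0.0203,0.1064,0.3,6.9,13.2,-1.5,-0.009,-0.0203,0.1064,0.3]'
python3 -m crank '[15.3,-6.5,7.9,0.0074,-0.0164,0.0844,0.3,15.3,-6.5,7.9,0.0074,-0.0164,0.0844,0.3,15.3,-6.5,7.9,0.0074,-0.0164,0.0844,0.3,15.3,-6.5,7.9,0.0074,-0.0164,0.0844,0.3,15.3,-6.5,7.9,0.0074,-0.0164,0.0844,0.3,15.3,-6.5,7.9,0.0074,-0.0164,0.0844,0.3,15.3,-6.5,7.9,0.0074,-0.0164,0.0844,0.3,15.3,-6.5,7.9,0.0074,-0.0164,0.0844,0.3,15.3,-6.5,7.9,0.0074,-0.0164,0.0844,0.3,15.3,-6.5,7.9,0.0074,-0.0164,0.0844,0.3,0,0,0,0,0,0,0.3,0,0,0,0,0,0,0.3]'
cat >> h.py <<'E'
from scipy.optimize import least_squares
def fitcyl(P,rad,c0,h0):
    def ax(x):
        a=np.radians(h0)+x[2]; u=np.array([np.cos(a),np.sin(a),x[3]]); u/=np.linalg.norm(u)
        v=np.array([-u[1],u[0],0]); return c0+v*x[0]+np.array([0,0,x[1]]),u
    def res(x):
        c,u=ax(x); d=P-c; return np.linalg.norm(d-np.outer(d@u,u),axis=1)-rad
    s=least_squares(res,np.zeros(4),loss='soft_l1',f_scale=.003); c,u=ax(s.x); t=(P-c)@u; ok=abs(res(s.x))<.005
    lo,hi=np.percentile(t[ok],[.5,99.5]); return c,u,c+u*(lo+hi)/2,hi-lo,len(P),ok.mean()
E
python3 - <<'E'
from h import *
np.set_printoptions(precision=4,suppress=True)
A=cur();o=readout.get_obs();print(o["contact_force"],o["ft_torque"],A[:3,3])
print("Rerr",R.from_matrix(A[:3,:3].T@slope(-83.5,-10,-1)).as_rotvec())
for c in ["scene","top"]:
    f=grab_frame(c)
    if c=="scene": cv2.imwrite("pics/f.png",cv2.resize(f["img"][110:280,160:387,::-1],(800,600)))
    for x in nets.trace("film_roll",c)[:1]:
        P=cloud(f,x["mask"]); P=P[(np.linalg.norm(P-A[:3,3],axis=1)<.13)]
        print(c,x["conf"]); c_,u,m,L,n,k=fitcyl(P,.022,A[:3,3]-[0,0,.003],96.5); print(c_,u,m,L,n,k)
E
```

```text
time_s: 17.22
eef_pos: [0.4309, 0.0928, 0.29]
ee_rot: [0.953, -0.302, -0.0, -0.001]
contact_force: [1.0, 0.3, -4.9]
gripper_width: 0.498
grasp_force: 62.9
time_s: 18.22
eef_pos: [0.5631, 0.0099, 0.1989]
ee_rot: [0.743, -0.663, -0.066, -0.058]
contact_force: [-0.6, 0.6, -4.2]
gripper_width: 0.495
grasp_force: 62.8
[-0.62    0.6218 -4.1676] [-0.7995 -0.0361  0.008 ] [0.5631 0.0099 0.1989]
Rerr [0.0014 0.0019 0.0008]
scene 0.89
[0.5628 0.0098 0.1961] [-0.1043  0.9945 -0.0046] [0.5614 0.0229 0.196 ] 0.1777977091133474 526 0.844106463878327
top 0.8
[0.5631 0.0099 0.2007] [-0.109   0.994  -0.0018] [0.5626 0.0145 0.2007] 0.1826535025816942 206 0.9902912621359223
```

View pics/f.png

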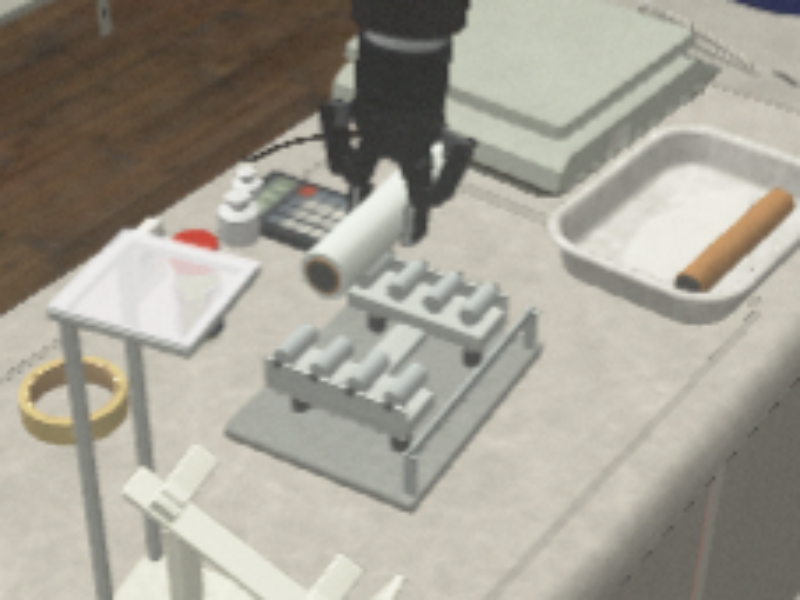

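The roll is held level across the bed, crop px (325,270)–(440,160). The core lies in the tray at (690,280)–(790,195). I'll shift sideways, go lower, and check the centring against the rollers.

Run:
```python
from h import *
np.set_printoptions(precision=2,suppress=True)
A=cur();Rt=A[:3,:3].T;print(Rt@[0,0,-1],Rt)
y=np.array([-.113,.9936,0]);x=np.array([.9936,.113,0])
print("to .125",Rt@(np.array([0,0,-.074])-y*.006-x*.0005)*1e3)
```

```text
[0.18 0.   0.98] [[ 0.12 -0.98 -0.18]
 [-0.99 -0.12 -0.  ]
 [-0.02  0.18 -0.98]]
to .125 [18.95  0.75 71.78]
```

```bash
python3 -m crank '[4.7,0.2,18,0,0,0,0.3,4.7,0.2,18,0,0,0,0.3,4.7,0.2,18,0,0,0,0.3,3,0.1,11,0,0,0,0.3,1.8,0,6.8,0,0,0,0.3,0,0,0,0,0,0,0.3,0,0,0,0,0,0,0.3,0,0,0,0,0,0,0.3]'
python3 - <<'E'
from h import *
np.set_printoptions(precision=4,suppress=True)
A=cur();o=readout.get_obs();print(o["contact_force"],o["ft_torque"],A[:3,3])
y=np.array([-.113,.9936,0]);W=np.array([.5622,.0065,0])
for c in ["scene","top"]:
    f=grab_frame(c)
    cv2.imwrite(f"pics/{c}g.png",f["img"][:,:,::-1])
    m=nets.mark_of("roll_mid",c)[:1]; print(c,"mark",m and onz(f,m[0]["location"],A[2,3]-.002))
    b=nets.mark_of("bed_mid",c)[:1]; print("bed",b and onz(f,b[0]["location"],.085))
    for x in nets.trace("film_roll",c)[:1]:
        P=cloud(f,x["mask"]); P=P[(np.linalg.norm(P-A[:3,3],axis=1)<.13)]
        c_,u,m,L,n,k=fitcyl(P,.022,A[:3,3]-[0,0,.003],96.5); t=(P-W)@y
        print("t ends",np.percentile(t,[.5,2,98,99.5]));print(c_,u,m,L,n,k)
    for n in ("roller_l2","roller_l3","roller_r2","roller_r3"):
        for x in nets.trace(n,c)[:4]:
            P=cloud(f,x["mask"]); 
            if len(P)>10: t=(P-W)@y; print(n,round(x["conf"],2),np.percentile(t,[3,97]),np.median(P,0))
a=cv2.imread("pics/sceneg.png")[150:270,190:350];b=cv2.imread("pics/topg.png")[160:250,190:310]
cv2.imwrite("pics/g.png",np.hstack([cv2.resize(a,(400,300)),cv2.resize(b,(400,300))]))
E
```

```text
time_s: 19.08
eef_pos: [0.5642, 0.0057, 0.1286]
ee_rot: [0.745, -0.662, -0.065, -0.061]
contact_force: [0.7, 0.4, -3.5]
gripper_width: 0.498
grasp_force: 63.0
[ 0.663   0.4341 -3.4536] [-0.8525 -0.1004 -0.0598] [0.5642 0.0057 0.1286]
scene mark [0.5543 0.0215 0.1266]
bed [0.5593 0.0096 0.085 ]
t ends [-0.0729 -0.061   0.102   0.1039]
[0.5641 0.0057 0.1253] [-0.1147  0.9934  0.0046] [0.5624 0.0202 0.1254] 0.17693736966187523 525 0.8342857142857143
roller_r2 0.46 [-0.0889 -0.0429] [ 0.5481 -0.0581  0.0851]
roller_r3 0.46 [-0.0889 -0.0429] [ 0.5481 -0.0581  0.0851]
top mark [0.5678 0.0196 0.1266]
bed [ 0.4146 -0.3575  0.085 ]
t ends [0.008  0.0105 0.0916 0.0944]
[0.5635 0.0056 0.1272] [-0.1177  0.9931  0.0006] [0.5573 0.0577 0.1272] 0.08615268948190119 221 0.9547511312217195
roller_l2 0.39 [0.0493 0.0811] [0.5316 0.0698 0.0893]
roller_l2 0.32 [-0.4452 -0.2649] [ 0.4129 -0.3673  0.0337]
roller_l3 0.39 [0.0493 0.0811] [0.5316 0.0698 0.0893]
roller_l3 0.32 [-0.4452 -0.2649] [ 0.4129 -0.3673  0.0337]
roller_r2 0.59 [0.3368 0.3864] [0.696  0.3871 0.0148]
roller_r2 0.33 [-0.4482 -0.2655] [ 0.4132 -0.3705  0.033 ]
roller_r2 0.26 [-0.1209  0.0833] [ 0.5077 -0.0274  0.0178]
roller_r3 0.59 [0.3368 0.3864] [0.696  0.3871 0.0148]
roller_r3 0.33 [-0.4482 -0.2655] [ 0.4132 -0.3705  0.033 ]
roller_r3 0.26 [-0.1209  0.0833] [ 0.5077 -0.0274  0.0178]
```

View pics/g.png

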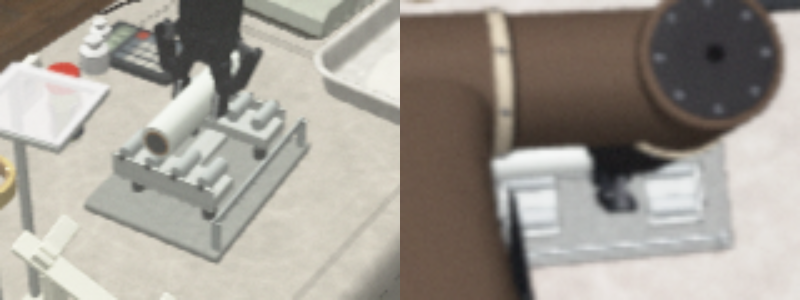

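Run:
```python
from h import *
np.set_printoptions(precision=4,suppress=True)
A=cur();print(A[:3,3])
y=np.array([-.113,.9936,0]);W=np.array([.5622,.0065,0])
f=grab_frame("scene");im=f["img"].astype(int)
s=im[195:218,240:268]; br=(s[:,:,0]-s[:,:,2]>25)|(s.sum(2)<330)
n,l,st,ce=cv2.connectedComponentsWithStats(br.astype(np.uint8))
i=1+np.argmax(st[1:,4]); px=ce[i]+[240,195]; print(px,st[i])
V=np.linalg.inv(f["view"]);d=V[:3,:3]@ray(f,px);o=V[:3,3]
a0=np.array([.5640,.0057,.1262]);u=np.array([-.113,.9936,0.])
M=np.stack([u,-d],1);k=np.linalg.lstsq(M,o-a0,rcond=None)[0];p=a0+u*k[0];print("end",p,"t",(p-W)@y,"miss",np.linalg.norm(M@k-(o-a0)))
Rt=A[:3,:3].T;print("per mm: down",Rt@[0,0,-1],"-y",-Rt@y,"-x",-Rt@[.9936,.113,0])
```

```text
[0.5634 0.0055 0.1274]
[252.5082 207.0984] [ 9  8  8 10 61]
end [0.5526 0.1058 0.1262] t 0.09970921102291713 miss 7.821489372954403e-05
per mm: down [0.1766 0.0028 0.9843] -y [ 0.9843  0.0036 -0.1766] -x [-0.004   1.     -0.0021]
```

```bash
python3 -m crank '[4.4,0.8,-0.8,0,0,0,0.3,1,0,5,0,0,0,0.3,0.7,0,3.9,0,0,0,0.3,0,0,0,0,0,0,0.3,0,0,0,0,0,0,0.3,0,0,0,0,0,0,0.3]'
python3 -c "
from cell import readout as r
o=r.get_obs();print(o['eef_pos'],o['contact_force'],o['ft_torque'])"
python3 -m crank '[0.2,0,1,0,0,0,0.3,0.2,0,1,0,0,0,0.3,0,0,0,0,0,0,0.3,0,0,0,0,0,0,0.3]'
python3 -c "
from cell import readout as r
o=r.get_obs();print(o['eef_pos'],o['contact_force'],o['ft_torque'])"
```

```text
time_s: 20.43
eef_pos: [0.5633, 0.0008, 0.1182]
ee_rot: [0.744, -0.662, -0.065, -0.06]
contact_force: [0.3, -0.2, -4.0]
gripper_width: 0.494
grasp_force: 63.0
[0.56325366 0.00080308 0.11822384] [ 0.31104017 -0.20221871 -3.95126366] [-0.77712938 -0.08902194  0.0290593 ]
time_s: 20.77
eef_pos: [0.5632, 0.0008, 0.1163]
ee_rot: [0.744, -0.662, -0.065, -0.06]
contact_force: [-0.1, -0.3, -5.1]
gripper_width: 0.495
grasp_force: 63.0
[0.56319992 0.00082766 0.11627212] [-0.14486075 -0.28958741 -5.11180932] [-0.84165928 -0.05845113  0.0038016 ]
```

```bash
r(){ python3 -c "
from cell import readout as r
o=r.get_obs();print(o['eef_pos'].round(4),o['contact_force'].round(1),o['ft_torque'].round(2))"; }
python3 -m crank '[0.2,0,1,0,0,0,0.3,0.2,0,1,0,0,0,0.3,0,0,0,0,0,0,0.3]' >/dev/null; r
python3 -m crank '[0.2,0,1,0,0,0,0.3,0.2,0,1,0,0,0,0.3,0,0,0,0,0,0,0.3]' >/dev/null; r
python3 -m crank '[0.2,0,1,0,0,0,0.3,0,0,0,0,0,0,0.3]' >/dev/null; r
python3 -m crank '[0.2,0,1,0,0,0,0.3,0,0,0,0,0,0,0.3]' >/dev/null; r
```

```text
[0.5631 0.0008 0.1141] [-0.2 -0.5 -3.4] [-0.84 -0.09 -0.02]
[0.5631 0.0007 0.112 ] [ 0.4 -0.3 -3.8] [-0.82 -0.09 -0.01]
[0.5632 0.0007 0.1111] [ 1.  -0.1 -4. ] [-0.84 -0.13 -0.  ]
[0.5632 0.0007 0.11  ] [ 0.4  0.2 -5.2] [-0.89 -0.06  0.01]
```

```bash
r(){ python3 -c "
from cell import readout as r
o=r.get_obs();print(o['eef_pos'].round(4),o['contact_force'].round(1),o['ft_torque'].round(2))"; }
python3 -m crank '[0.2,0,1,0,0,0,0.3,0,0,0,0,0,0,0.3]' >/dev/null; r
python3 -m crank '[0.2,0,1,0,0,0,0.3,0,0,0,0,0,0,0.3]' >/dev/null; r
python3 -m crank '[0.2,0,1,0,0,0,0.3,0,0,0,0,0,0,0.3]' >/dev/null; r
python3 -m crank '[0.2,0,1,0,0,0,0.3,0,0,0,0,0,0,0.3]' >/dev/null; r
```

```text
[0.5632 0.0006 0.109 ] [ 0.  -0.3 -3.5] [-0.8  -0.08 -0.03]
[0.5635 0.0007 0.1082] [ 0.2  0.4 -3.9] [-0.78 -0.22  0.02]
[0.5637 0.0007 0.1073] [ 0.5  0.7 -2.3] [-0.58 -0.44 -0.05]
[0.5637 0.0007 0.1064] [ 1.7  0.6 -0.4] [-0.42 -0.36  0.04]
```

```bash
r(){ python3 -c "
from cell import readout as r
o=r.get_obs();print(o['eef_pos'].round(4),o['contact_force'].round(1),o['ft_torque'].round(2))"; }
python3 -m crank '[0.1,-0.5,0.4,0,0,0,0.3,0,0,0,0,0,0,0.3]' >/dev/null; r
python3 -m crank '[0,0,0,0,0,0,0.3]' >/dev/null; r
python3 -m crank '[0,0,0,0,0,0,0.3]' >/dev/null; r
python3 -m crank '[0,0,0,0,0,0,0.3]' >/dev/null; r
python3 -m crank '[0,0,0,0,0,0,0.3]' >/dev/null; r
python3 -m crank '[0,0,0,0,0,0,0.3]' >/dev/null; r
```

```text
[0.5638 0.0007 0.1058] [0.1 0.7 0.2] [-0.3  -0.01  0.2 ]
[0.5638 0.0007 0.1058] [-1.1  0.3 -0.2] [-0.22  0.01  0.13]
[0.5638 0.0007 0.1058] [ 0.4  1.1 -0.1] [-0.21  0.06  0.13]
[0.5638 0.0007 0.1058] [0.2 1.2 0.7] [-0.15  0.05  0.14]
[0.5638 0.0007 0.1058] [-1.2  1.2  0.4] [-0.11 -0.01  0.17]
[0.5638 0.0007 0.1058] [-1.3  1.9  0.8] [-0.15  0.05  0.15]
```

```bash
python3 -m crank '[0,0,0,0,0,0,0.56,0,0,0,0,0,0,0.56,0,0,0,0,0,0,0.65,0,0,0,0,0,0,0.8,0,0,0,0,0,0,1,0,0,0,0,0,0,1,0,0,0,0,0,0,1,0,0,0,0,0,0,1]'
python3 - <<'E'
from h import *
np.set_printoptions(precision=4,suppress=True)
o=readout.get_obs();print(o["contact_force"],o["ft_torque"])
y=np.array([-.113,.9936,0]);W=np.array([.5622,.0065,0])
f=grab_frame("scene");cv2.imwrite("pics/h.png",cv2.resize(f["img"][150:270,190:350,::-1],(800,600)))
x=nets.trace("film_roll","scene")[0];P=cloud(f,x["mask"]); P=P[np.linalg.norm(P-o["eef_pos"],axis=1)<.14]
c_,u,m,L,n,k=fitcyl(P,.022,o["eef_pos"]-[0,0,.003],96.5);print(c_,u,m,L,(m-W)@y,np.percentile((P-W)@y,[1,99]))
E
```

```text
time_s: 23.52
eef_pos: [0.5638, 0.0006, 0.1058]
ee_rot: [0.744, -0.662, -0.065, -0.06]
contact_force: [0.8, -0.2, 0.8]
gripper_width: 0.998
grasp_force: 0.0
[ 0.8394 -0.2096  0.8042] [-0.5629 -0.0336 -0.0677]
[0.5638 0.0006 0.1029] [-0.1092  0.994  -0.0025] [0.5603 0.0328 0.1029] 0.13949114006116756 0.026307071547855405 [-0.0404  0.0985]
```

View pics/h.png

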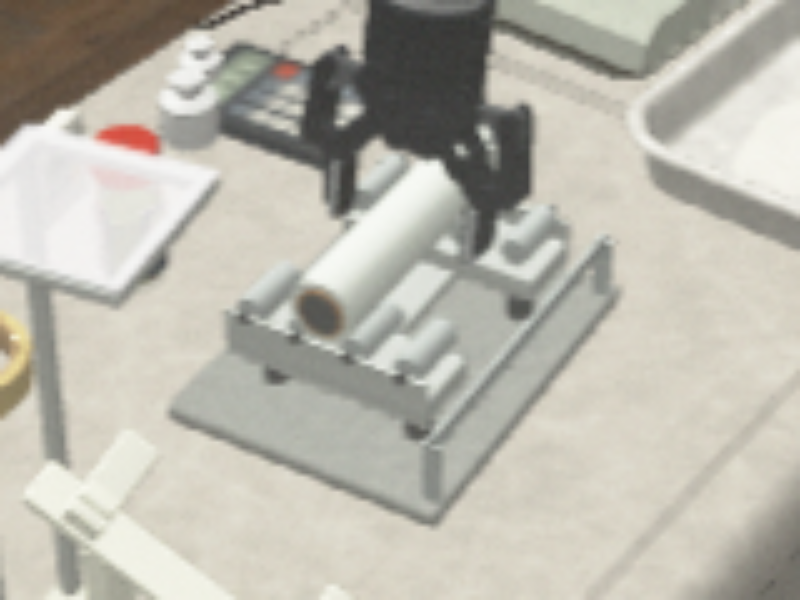

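The roll rests in the middle hollow, end face at (322,308), and the fingers are open and clear. I'll retreat straight up and verify.

```bash
python3 -m crank '[-0.9,0,-5,0,0,0,1,-1.8,0,-10,0,0,0,1,-3.6,0,-20,0,0,0,1,-5.4,0,-30,0,0,0,1,-6.4,0,-35,0,0,0,1,-6.4,0,-35,0,0,0,1,30,0,-10,0,0,0,1,38,0,0,0,0,0,1,38,0,0,0,0,0,1,38,0,0,0,0,0,1,38,0,0,0,0,0,1,0,0,0,0,0,0,1]'
python3 - <<'E'
from h import *
np.set_printoptions(precision=4,suppress=True)
y=np.array([-.113,.9936,0]);W=np.array([.5622,.0065,0])
for c in ("scene","top"):
    f=grab_frame(c);x=nets.trace("film_roll",c)[0];P=cloud(f,x["mask"]);P=P[np.linalg.norm(P-[.563,.0065,.103],axis=1)<.14]
    c_,u,m,L,n,k=fitcyl(P,.022,np.array([.563,.0065,.103]),96.5);print(c,c_,u,m,L,(m-W)@y,np.percentile((P-W)@y,[1,99]))
    for n in ("pen_mid","tape_mid","pepper_mid","spent_core"):
        t=nets.trace(n,c)[:1]
        if t: print(n,np.median(cloud(f,t[0]["mask"]),0) if t[0]["mask"].any() else None)
    cv2.imwrite(f"pics/{c}z.png",f["img"][:,:,::-1])
a=cv2.imread("pics/scenez.png")[130:280,170:370];b=cv2.imread("pics/topz.png")[150:260,175:322]
cv2.imwrite("pics/i.png",np.hstack([cv2.resize(a,(400,300)),cv2.resize(b,(400,300))]))
E
```

```text
time_s: 24.62
eef_pos: [0.5841, -0.1842, 0.2197]
ee_rot: [0.743, -0.663, -0.065, -0.059]
contact_force: [0.1, 1.4, -1.1]
gripper_width: 1.0
grasp_force: 0.0
scene [0.563  0.0065 0.1027] [-0.1181  0.993  -0.0023] [0.5629 0.0076 0.1027] 0.19181102771942365 0.001033789626770905 [-0.0927  0.0977]
pen_mid [0.6964 0.3881 0.0135]
tape_mid [0.7748 0.1975 0.0178]
pepper_mid [0.7456 0.0415 0.1055]
spent_core [ 0.4086 -0.3564  0.0298]
top [0.563  0.0065 0.1049] [-0.1232  0.9924  0.005 ] [0.5562 0.061  0.1051] 0.07934869443356243 0.054866297266142845 [0.0176 0.0949]
pen_mid [0.7    0.3853 0.0145]
tape_mid [0.7904 0.1866 0.0238]
pepper_mid [0.7474 0.0464 0.107 ]
spent_core [ 0.4133 -0.3694  0.0329]
```

View pics/i.png

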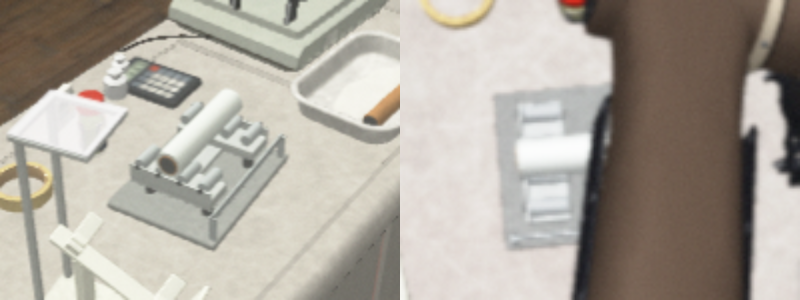

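The roll lies level in the middle hollow, centred to about 1 mm. The core is in the tray and the bystanders have not moved. I'll hand in.

```bash
python3 -c "
from cell import close_job
print(close_job())"
```

```text
the job is handed in; nothing more can be done
None
```

The spent core is in the tray, and the new film roll lies released in the middle hollow, centred to about 1 mm by the camera. The job was handed in at about 25 s; roller turn wasn't measured, and no verdict came back.

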